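Release the latched channel key on the bench selector

ROBOT

A 7-joint arm with a two-finger parallel gripper is mounted at the origin on a cart in front of the work surface, level with it; the furniture and walls round the work are solid. World frame = base frame: x ahead of the robot, y to its left, z up, the work surface at z = 0. Lengths are in mm, angles in rad, forces in N, time in s.
With the tool pointing down it reaches from about 350 to 900 mm from the base axis. Payload 7.2 kg.
Tool frame: the origin (TCP) lies midway between the tips of the shut fingers; the grasp point (between the pads) lies 19 mm behind it; z points along the fingers, y is the direction in which the jaws open and shut (so a half turn about z gives the same grasp; the last joint's range is limited). The gripper opens to 85 mm and grips with 20 to 120 N. Pads are 22 mm wide; open, the fingers measure 114 mm over their backs; the gripper's body (76 mm by 85 mm) begins 54 mm behind the grasp point. The pads swing forward as they close: fully open they stand 13 mm farther back than shut.
Start: joints at [1.247, 0.411, -0.013, 1.596, 0.006, 1.134, -0.082], TCP at [158.125, -604.67, 203.697] pointing down, gripper open.
Joint ranges: [-2.95, 2.95], [-0.29, 1.99], [-1.47, 1.44], [0.14, 2.54], [-1.03, 4.17], [0.13, 1.85], [-2.86, 2.86]. Speed limits (rad/s): [2.39, 2.39, 3.01, 3.01, 3.14, 3.14, 3.14].

INTERFACE

Orientations are given as a unit quaternion [w, x, y, z].
In Python, from plant import * gives the robot as it stands. The module is installed in compiled form; this text tells all that it offers.
- The arm moves only by the shell command python3 -m inch 'ROWS' [FORCE]. ROWS is JSON, a list of rows, each a list of 7 numbers: the turn, a rotation vector about the tool's x, y, z in rad, then the shift along the tool's x, y, z in cm, then the closure, from 0 (fully open) to 1 (shut). A call has exactly 8 rows; each row is the pose to reach, as a shift and turn from the pose measured when the call began, along the tool's axes at that moment; what a row does not reach only later rows make up. A row lasts 1/10 s, in which the tool goes at most 50 mm and 8.59 degrees, less where a joint would pass 70% of its speed; a pose out of reach is approached as far as the arm can. A call with a gripper value outside its range is refused whole. The fingers move at their own pace and stop on an object; FORCE is the grip in N (left out, the last holds). Time passes only in rows, so rows that repeat a pose let the fingers close, or fill a call up. It gives the time, the measured TCP pose, the force and the opening at its end, in the units of the state.
- read_state(): the state, without advancing time (a new reading comes with each control period).
- read_camera(name): name is "side" or "top" or "wrist"; returns the picture (420x560x3 uint8, red, green, blue); there is no depth.
- camera_info(name): a dict with "mtx" (3x3 intrinsics, pixels), "R" (3x3) and "t" (3): a world point X has camera coordinates R X + t; the wrist camera has in their place "mount" (4x4, takes a point from camera to tool coordinates, whose origin is the TCP and whose axes are the flange's). Camera axes: x right, y down, z forward; pixel columns grow to the right and rows downward; lengths in mm; the calibration is good to about 2 mm. A picture is of the moment at which its call begins: read the wrist's pose just before it. camera_info takes no time and is no camera call.
- job_done(): hands the job in, once; it reports no verdict.
Trained networks look in the newest picture that a camera, given by its name, has taken for a name from the list of things; names that differ only in an ending like _2 or _b are one class to them, and where a whole thing is asked for, a point or a joint stands for the part that bears it (a point fixed in the world has none). Each returns a list of dicts, best first, with "score" (0 to 1); they miss things now and then, are a little off and sometimes report something else, mostly with a low value. They report only what shows in the picture. A call takes as long as a camera call.
- search_frame(camera, name): "location" ([x, y, z] in mm, in the coordinates of the camera as it stood for that picture, good to about 4 mm: the middle of the surface that is visible of it).
- mark_of(camera, name): "location" ([x, y, z] in mm, in the coordinates of the camera as it stood for that picture, good to about 4 mm: a listed point, or the origin of a listed thing).
The state is a dict: "clock": time; "q": joint angles; "joint_vel": joint speeds; "tau": joint torques, N m; "position": TCP position; "tcp_rot": TCP orientation; "ft_force": force on the tool from outside, world axes, zero at the start; "wrist_torque": the same for the moment, N m; "finger_gap": finger opening in mm.
Only numpy, scipy, OpenCV 4.12 (cv2) and the standard library are available. Lean on these libraries where they do the work, as an engineer would, in place of code of your own. Each camera call takes 0.05 s, during which the arm holds its last target.

TASK

One of the four identical keys on the selector box is still latched down from the last job. Working from left to right, tap each key lightly with the fingertips, lifting off after every tap and pressing no key home, to feel which one is latched; then press that key home and let it spring up, so that all four keys stand raised. Pick nothing up, and leave the loose things around the box where they are.

Things in the scene. Friction and masses are not known exactly. Their poses are not given: they have to be found in the camera images.
- selector: Selector box fixed to the bench: grey case 64 x 196 x 46 mm (depth x length x height) on a 64 x 222 mm flange, black key panel, four identical off-white keys in a row along its length. Origin at the centre of its underside on the bench; its y axis runs along the key row towards the left end as the robot sees it, x points to its back (round jacks), z up. The keys sit at y = +66, +22, -22, -66 mm on its centre line (x = 0).
- key_1: Key number 1 from the left (leftmost): off-white cap, 26 mm (selector's x) x 22 mm (along the row). Origin at the centre of its top face, which is 64 mm above the bench when raised and 18 mm above the panel; it moves down with the key.
- travel_1 (a joint): Travel of the leftmost key straight down: 0 raised, 0.004 m latched, 0.010 fully home. A raised key yields from 1 N on and needs 0.4 N more per mm (5 N at the bottom). The latched key stands 4 mm lower and does not give under less than about 2.5 N; pressed on, it lets go at 7 to 8.5 mm (about 4.5 N; go to the bottom, 10 mm, to be sure) and springs up to 0 as the finger lifts. A raised key counts as switched on if it goes beyond 8 mm.
- key_2: Key number 2 from the left (second from the left): off-white cap, 26 mm (selector's x) x 22 mm (along the row). Origin at the centre of its top face, which is 64 mm above the bench when raised and 18 mm above the panel; it moves down with the key.
- travel_2 (a joint): Travel of the second from the left key straight down: 0 raised, 0.004 m latched, 0.010 fully home. A raised key yields from 1 N on and needs 0.4 N more per mm (5 N at the bottom). The latched key stands 4 mm lower and does not give under less than about 2.5 N; pressed on, it lets go at 7 to 8.5 mm (about 4.5 N; go to the bottom, 10 mm, to be sure) and springs up to 0 as the finger lifts. A raised key counts as switched on if it goes beyond 8 mm.
- key_3: Key number 3 from the left (third from the left): off-white cap, 26 mm (selector's x) x 22 mm (along the row). Origin at the centre of its top face, which is 64 mm above the bench when raised and 18 mm above the panel; it moves down with the key.
- travel_3 (a joint): Travel of the third from the left key straight down: 0 raised, 0.004 m latched, 0.010 fully home. A raised key yields from 1 N on and needs 0.4 N more per mm (5 N at the bottom). The latched key stands 4 mm lower and does not give under less than about 2.5 N; pressed on, it lets go at 7 to 8.5 mm (about 4.5 N; go to the bottom, 10 mm, to be sure) and springs up to 0 as the finger lifts. A raised key counts as switched on if it goes beyond 8 mm.
- key_4: Key number 4 from the left (rightmost): off-white cap, 26 mm (selector's x) x 22 mm (along the row). Origin at the centre of its top face, which is 64 mm above the bench when raised and 18 mm above the panel; it moves down with the key.
- travel_4 (a joint): Travel of the rightmost key straight down: 0 raised, 0.004 m latched, 0.010 fully home. A raised key yields from 1 N on and needs 0.4 N more per mm (5 N at the bottom). The latched key stands 4 mm lower and does not give under less than about 2.5 N; pressed on, it lets go at 7 to 8.5 mm (about 4.5 N; go to the bottom, 10 mm, to be sure) and springs up to 0 as the finger lifts. A raised key counts as switched on if it goes beyond 8 mm.
- marker: White and blue marker pen lying in front of the selector, loose, 11 x 120 x 12 mm, origin at the centre of its underside. A bystander.
- tweezers: Blue fine tweezers lying near the bench's front edge, loose, 9 x 124 x 8 mm, origin at the centre of its underside. A bystander.
- wick: Small blue reel of copper wick lying just behind the selector, loose, 35 x 58 x 8 mm, origin at the centre of its underside. A bystander.
- paste_tub: Round tub with a green lid, behind the selector, loose, 45 x 45 x 30 mm, origin at the centre of its underside. A bystander.
- spool: Spool of solder wire standing behind the selector, loose, 52 x 52 x 28 mm, origin at the centre of its underside. A bystander.
- dropper: Cream dropper bottle standing behind the selector, loose, 33 x 33 x 92 mm, origin at the centre of its underside. A bystander.

How it is judged:
By the outcome, as a careful person would: the job done as asked, in the order asked, and still so for the second after the job is handed in, with the robot touching nothing.
It also fails if it takes over 48 s, if anything falls off the work surface, if the arm or the gripper's body presses on something with over 40 N, if the wrist force passes 120 N, or if a joint passes its speed limit or range.

## Working session

There is one attempt and no reset: what is moved stays moved. The work goes in short steps, Python scripts to look and compute and a shell command to move; the robot and the scene stay as the last step left them, time stands still between calls to the robot, and variables do not carry over. Pictures are saved under pics/ and viewed, and the job is handed in when it is done.

```bash
mkdir -p pics; ls; python3 - <<'E'
from plant import *
import cv2
s=read_state(); print({k:s[k] for k in s})
for n in ["top","side"]:
    im=read_camera(n); cv2.imwrite(f"pics/{n}0.png",im[:,:,::-1])
    print(n,camera_info(n))
    for k in ["selector","key_1"]:
        print(k,mark_of(n,k))
print(camera_info("wrist"))
E
```

```text
pics
{'clock': 0.0, 'q': array([ 1.24681477,  0.41190882, -0.01270252,  1.59707468,  0.00559472,
        1.13430081, -0.08220254]), 'joint_vel': array([-1.44642621e-03,  1.23181752e-03, -1.73949427e-03,  8.10444640e-05,
       -1.04582632e-03, -3.67026459e-04,  6.50361593e-04]), 'tau': array([ 5.92670185e-04, -6.00624204e+01,  6.82528876e-01, -2.99408466e+01,
        1.37115878e-02,  1.05044254e-02, -4.16680621e-05]), 'position': array([ 157.93604061, -604.13822079,  202.83506822]), 'tcp_rot': array([-8.11796752e-04,  9.91832054e-01,  1.27547995e-01, -1.63281919e-04]), 'ft_force': array([-0.64987598, -0.2622836 , -0.12380518]), 'wrist_torque': array([ 0.00398257,  0.04126974, -0.01972135]), 'finger_gap': 85.05728473938127}
top {'mtx': array([[402.33628455,   0.        , 280.646784  ],
       [  0.        , 402.33628455, 204.55684278],
       [  0.        ,   0.        ,   1.        ]]), 'R': array([[-1.47533241e-01, -9.89056726e-01,  8.57444820e-04],
       [-9.68528532e-01,  1.44295319e-01, -2.02808636e-01],
       [ 2.00465520e-01, -3.07514751e-02, -9.79218016e-01]]), 't': array([-
[... 775 characters left out ...]
9.2, 22.2, 798.3], 'score': 0.73}, {'location': [-33.1, 69.0, 682.3], 'score': 0.68}, {'location': [-17.3, 58.9, 719.2], 'score': 0.67}, {'location': [-4.3, 40.9, 753.5], 'score': 0.51}]
{'mtx': array([[330.62290224,   0.        , 280.10610553],
       [  0.        , 330.62290224, 210.24344607],
       [  0.        ,   0.        ,   1.        ]]), 'mount': array([[ 5.24629881e-05, -9.44529075e-01, -3.28427806e-01,
         8.52573233e+01],
       [ 9.99999998e-01,  5.76679167e-05, -6.10799682e-06,
        -5.76370195e-01],
       [ 2.47089279e-05, -3.28427805e-01,  9.44529076e-01,
        -1.69790314e+02],
       [ 0.00000000e+00,  0.00000000e+00,  0.00000000e+00,
         1.00000000e+00]])}
```

View pictures.

View pics/top0.png

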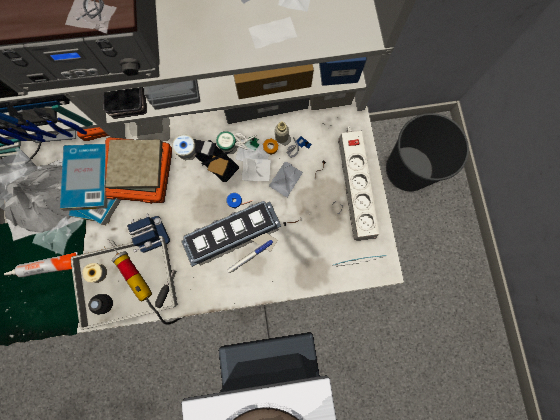

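View pics/side0.png

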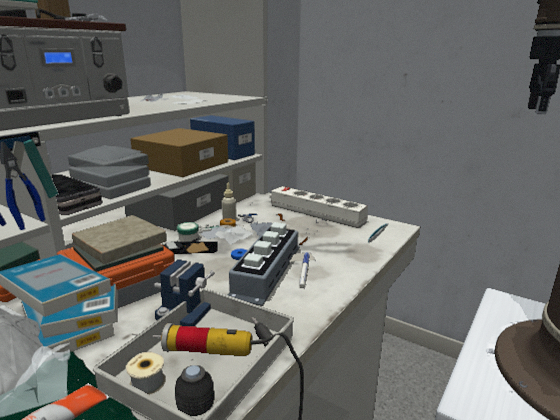

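```bash
cat > h.py <<'E'
import numpy as np, cv2
from plant import *
def w(n,p):
    c=camera_info(n); return np.array(c["R"]).T@(np.array(p)-c["t"])
def ray(n,u,v,z):
    c=camera_info(n); R=np.array(c["R"]); C=-R.T@c["t"]
    d=R.T@np.linalg.inv(c["mtx"])@np.array([u,v,1.]); return C+d*(z-C[2])/d[2]
E
python3 - <<'E'
from h import *
np.set_printoptions(precision=1,suppress=True)
print("top sel",w("top",[-115.8,67.3,926.9]))
for p in [[-174.4,83,860.1],[-131.6,61.6,859],[-94.7,43.1,860.5],[-52.3,24.8,868.6]]: print(w("top",p))
print("side sel",w("side",[-11.6,101.3,762]))
for p in [[9.2,22.2,798.3],[-4.3,40.9,753.5],[-17.3,58.9,719.2],[-33.1,69,682.3]]: print(w("side",p))
E
```

```text
top sel [487.3  12.5  -2.9]
[467.4  74.8  59.3]
[481.5  29.4  64.7]
[494.3  -9.8  67. ]
[507.4 -54.6  62.8]
side sel [487.9   7.6   4. ]
[506.3 -55.4  64.8]
[489.8  -7.8  63.4]
[478.7  31.3  59. ]
[470.1  71.6  62.8]
```

```bash
python3 - <<'E'
import cv2
a=cv2.imread("pics/top0.png")[195:270,175:285]; cv2.imwrite("pics/topz.png",cv2.resize(a,None,fx=7,fy=7,interpolation=cv2.INTER_CUBIC))
a=cv2.imread("pics/side0.png")[215:310,220:310]; cv2.imwrite("pics/sidez.png",cv2.resize(a,None,fx=6,fy=6,interpolation=cv2.INTER_CUBIC))
E
```

```text
(no output)
```

View pics/topz.png

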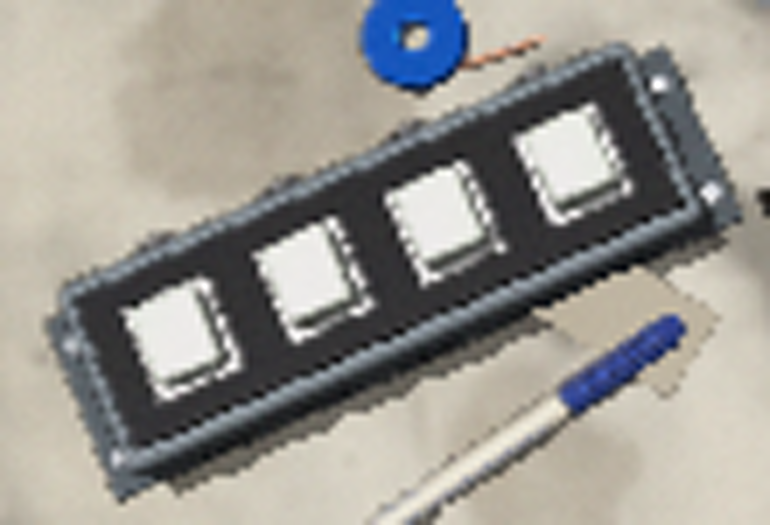

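View pics/sidez.png

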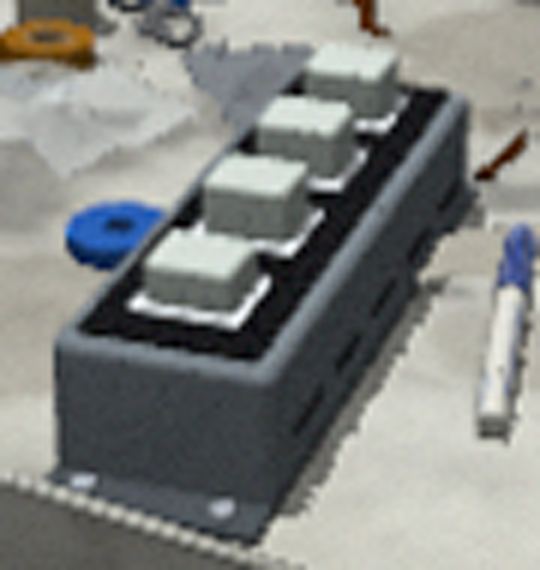

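```bash
python3 - <<'E'
from h import *
np.set_printoptions(precision=1,suppress=True)
P=[]
for (a,b),z in zip([(177,333),(309,272),(440,217),(572,157)],[60,64,64,64]):
    p=ray("top",175+a/7-.43,195+b/7-.43,z); P.append(p); print(p)
for (a,b),z in zip([(202,262),(260,180),(310,122),(354,66)],[60,64,64,64]):
    print("side",ray("side",220+a/6-.4,215+b/6-.4,z))
P=np.array(P);print(P.mean(0)); c=np.cov(P[:,:2].T);d=P[0]-P[3];print(np.hypot(*d[:2]),np.degrees(np.arctan2(-d[0],d[1])))
s=read_state();
from scipy.spatial.transform import Rotation as R
q=s["tcp_rot"];M=R.from_quat([q[1],q[2],q[3],q[0]]).as_matrix();print(M)
E
```

```text
[469.6  72.7  60. ]
[481.7  30.1  64. ]
[492.6 -11.6  64. ]
[505.2 -54.1  64. ]
side [464.3  78.6  60. ]
side [476.4  35.1  64. ]
side [487.6  -5.9  64. ]
side [500.7 -49.   64. ]
[487.3   9.3  63. ]
131.680347485471 15.652384773115186
[[ 1.   0.3 -0. ]
 [ 0.3 -1.   0. ]
 [-0.  -0.  -1. ]]
```

```bash
python3 -m inch '[[0,0,0,2.5,-3.1,0,1],[0,0,0,5.5,-6.7,0,1],[0,0,0,8.5,-10.3,0,1],[0,0,0,11.5,-14,0,1],[0,0,0,14.5,-17.6,0,1],[0,0,0,17.5,-21.3,0,1],[0,0,0,20.5,-25,0,1],[0,0,0,23.6,-28.8,0,1]]' 20
```

```text
clock: 1.1
position: [314.0, -264.6, 203.9]
tcp_rot: [0.0, 0.992, 0.127, 0.0]
ft_force: [1.3, -1.0, 0.5]
finger_gap: 0.0
```

```bash
python3 -m inch '[[0,0,0,3.1,-3.8,0,1],[0,0,0,6.2,-7.6,0,1],[0,0,-0.018,9.3,-11.4,0,1],[0,0,-0.018,12.4,-15.2,1,1],[0,0,-0.018,15.5,-19,2,1],[0,0,-0.018,18.6,-22.8,3,1],[0,0,-0.018,21.5,-26.4,4,1],[0,0,-0.018,23.5,-28.8,5,1]]'
cat >> h.py <<'E'
from scipy.spatial.transform import Rotation as Rot
np.set_printoptions(precision=2,suppress=True)
K=[np.array(k) for k in [(468.7,74.1),(480.6,31.7),(492.4,-10.7),(504.3,-53.1)]]
def M(s):
    q=s["tcp_rot"]; return Rot.from_quat([q[1],q[2],q[3],q[0]]).as_matrix()
def go(x,y,z):
    s=read_state(); print("at",s["position"],"F",s["ft_force"],"t",s["clock"]); print("tool cm",M(s).T@(np.array([x,y,z])-s["position"])/10)
E
python3 - <<'E'
from h import *
s=read_state(); im=read_camera("wrist"); cv2.imwrite("pics/w1.png",im[:,:,::-1])
m=mark_of("wrist","key_1"); T=np.array(camera_info("wrist")["mount"])
for d in m+mark_of("wrist","selector"):
    p=T[:3,:3]@d["location"]+T[:3,3]; print(d["score"],M(s)@p+s["position"])
go(*K[0],75)
c=read_camera("side"); cv2.imwrite("pics/s1.png",cv2.resize(c[180:320,170:360,::-1],None,fx=4,fy=4,interpolation=cv2.INTER_CUBIC))
E
```

```text
clock: 1.9
position: [469.5, 76.9, 153.7]
tcp_rot: [-0.0, 0.991, 0.137, 0.001]
ft_force: [0.3, -1.0, 0.5]
finger_gap: 0.1
0.79 [504.86 -52.77  62.12]
0.75 [482.38  33.88  66.57]
0.58 [494.23 -10.16  65.48]
0.57 [472.6   71.44  60.38]
0.63 [490.18  12.63   2.38]
0.31 [470.04  70.5   60.79]
at [468.38  75.51 153.11] F [-0.58 -0.53 -0.2 ] t 2.05
tool cm [-0.    0.15  7.81]
```

View pics/w1.png

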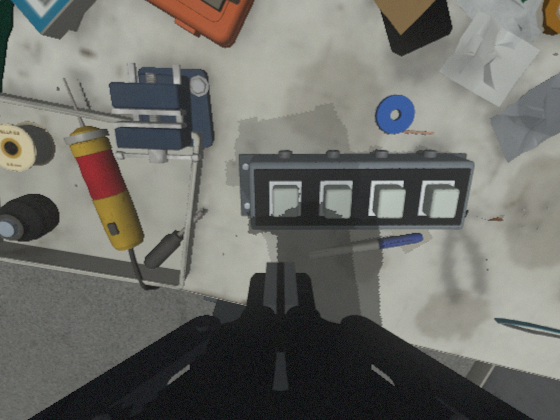

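View pics/s1.png

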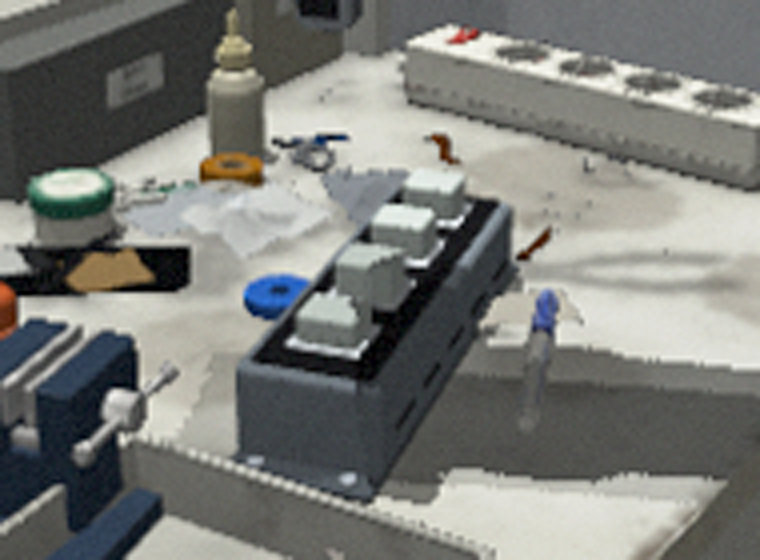

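```bash
python3 -m inch '[[0,0,0,0.1,0.15,2,1],[0,0,0,0.1,0.15,4,1],[0,0,0,0.1,0.15,5.5,1],[0,0,0,0.1,0.15,6.5,1],[0,0,0,0.1,0.15,7.3,1],[0,0,0,0.1,0.15,8,1],[0,0,0,0.1,0.15,8,1],[0,0,0,0.1,0.15,8,1]]'
cat >> h.py <<'E'
def avg(n=4):
    P=[];F=[]
    for i in range(n):
        s=read_state();P.append(s["position"]);F.append(s["ft_force"]); 
        if i<n-1: read_camera("side")
    P=np.array(P);F=np.array(F);print("z",P[:,2],"Fz",F[:,2],"mean",P.mean(0),F.mean(0),s["clock"])
E
python3 - <<'E'
from h import *
avg(4); go(469.7,74.1,64)
E
```

```text
clock: 2.9
position: [469.6, 72.6, 73.7]
tcp_rot: [0.0, 0.991, 0.137, -0.0]
ft_force: [-0.0, -0.5, 0.7]
finger_gap: -0.1
z [73.67 73.82 73.88 73.85] Fz [ 0.68  0.33 -0.53  1.14] mean [469.78  72.66  73.8 ] [0.13 0.13 0.41] 3.05
at [469.83  72.71  73.85] F [0.08 0.41 1.14] t 3.05
tool cm [ 0.03 -0.14  0.99]
```

```bash
python3 -m inch '[[0,0,0,0,-0.1,0.5,1],[0,0,0,0,-0.1,0.8,1],[0,0,0,0,-0.1,1.0,1],[0,0,0,0,-0.1,1.1,1],[0,0,0,0,-0.1,1.2,1],[0,0,0,0,-0.1,1.25,1],[0,0,0,0,-0.1,1.25,1],[0,0,0,0,-0.1,1.25,1]]'
python3 - <<'E'
from h import *
avg(4)
c=read_camera("side"); cv2.imwrite("pics/s2.png",cv2.resize(c[180:320,170:360,::-1],None,fx=4,fy=4,interpolation=cv2.INTER_CUBIC))
E
```

```text
clock: 3.85
position: [469.6, 73.6, 61.4]
tcp_rot: [0.0, 0.991, 0.137, -0.0]
ft_force: [0.5, -0.1, -0.1]
finger_gap: -0.1
z [61.4  61.43 61.43 61.41] Fz [-0.13 -0.41 -0.38 -0.02] mean [469.61  73.64  61.42] [ 0.41 -0.5  -0.24] 4.0
```

View pics/s2.png

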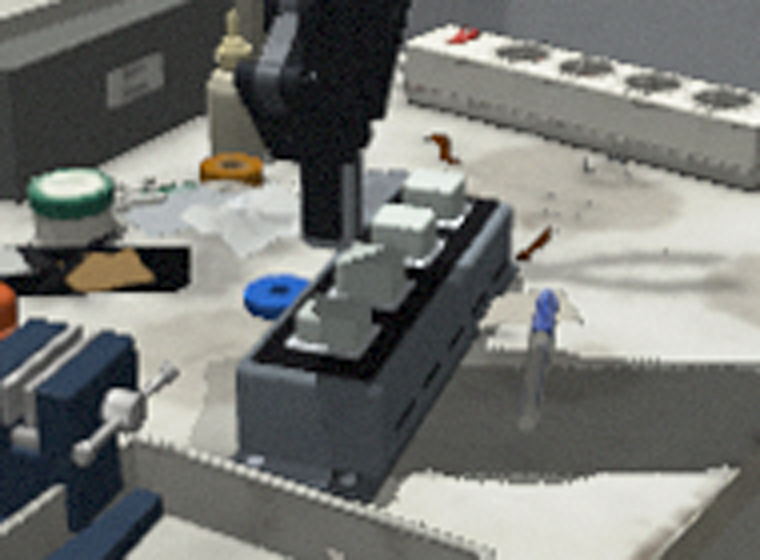

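```bash
python3 - <<'E'
from h import *
s=read_state()
def pj(n,X):
    c=camera_info(n); p=c["mtx"]@(np.array(c["R"])@X+c["t"]); return p[:2]/p[2]
print(pj("side",s["position"]),pj("top",s["position"]))
c=camera_info("wrist");T=np.array(c["mount"]);p=c["mtx"]@(T[:3,:3].T@(-T[:3,3]));print("tcp in wrist",p[:2]/p[2])
for n in ["top","wrist"]:
    im=read_camera(n)[:,:,::-1]
    cv2.imwrite(f"pics/{n}2.png",cv2.resize(im[140:320,140:360],None,fx=3.3,fy=3.3,interpolation=cv2.INTER_CUBIC) if n=="top" else im)
E
```

```text
[252.49 255.49] [199.29 242.17]
tcp in wrist [281.11 253.73]
```

View pics/wrist2.png

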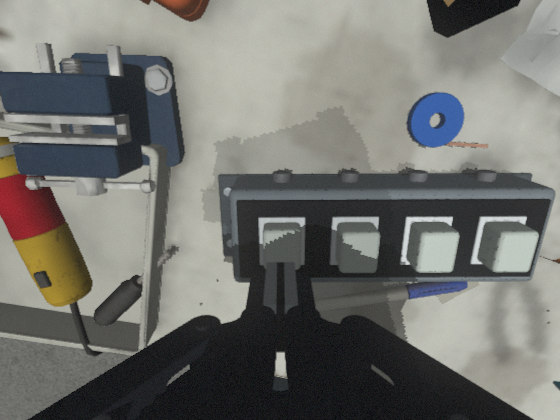

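View pics/top2.png

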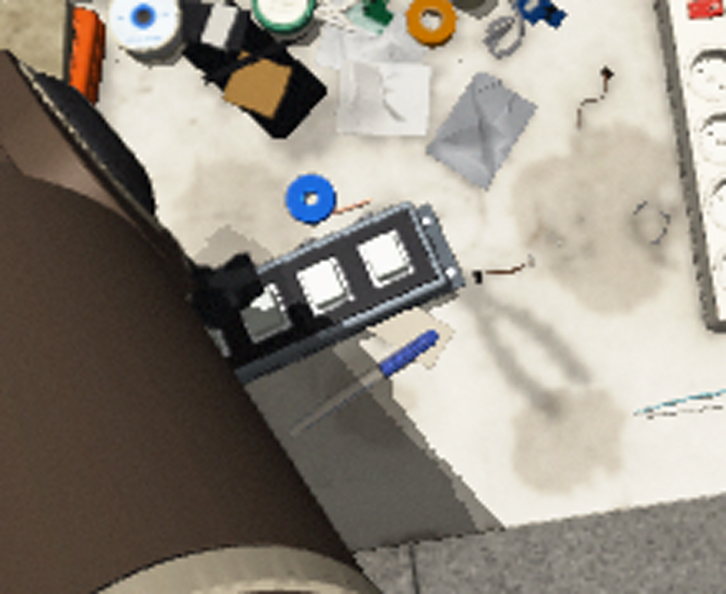

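```bash
python3 - <<'E'
from h import *
s=read_state();print(s["q"],s["finger_gap"])
c=camera_info("wrist");T=np.array(c["mount"])
for z in [0,-10,-19,-27,-35]:
    X=np.array([0,0,z]);p=c["mtx"]@(T[:3,:3].T@(X-T[:3,3])); cs=camera_info("side"); w_=M(s)@X+s["position"]; ps=cs["mtx"]@(np.array(cs["R"])@w_+cs["t"])
    print(z,p[:2]/p[2],p[2],ps[:2]/ps[2])
for dx in (11,-11):
    X=np.array([dx,0,0]);p=c["mtx"]@(T[:3,:3].T@(X-T[:3,3]));print(dx,p[:2]/p[2])
X=M(s).T@(np.array([469.6,73.6,60])-s["position"]);p=c["mtx"]@(T[:3,:3].T@(X-T[:3,3]));print("key1 proj",p[:2]/p[2])
E
python3 - <<'E'
import cv2
a=cv2.imread("pics/wrist2.png")[160:300,200:370];cv2.imwrite("pics/wz.png",cv2.resize(a,None,fx=4,fy=4,interpolation=cv2.INTER_CUBIC))
E
```

```text
[ 0.2   0.4  -0.55  2.07  0.31  0.75 -1.85] 0.04590332082571597
0 [281.11 253.73] 188.37667915998603 [252.49 255.49]
-10 [281.16 262.09] 178.93138709199317 [252.4  249.97]
-19 [281.21 270.41] 170.43062423079957 [252.31 244.94]
-27 [281.26 278.54] 162.87439057640526 [252.23 240.44]
-35 [281.32 287.45] 155.31815692201096 [252.15 235.89]
11 [281.13 235.98]
-11 [281.09 270.8 ]
key1 proj [281.13 252.6 ]
```

View pics/wz.png

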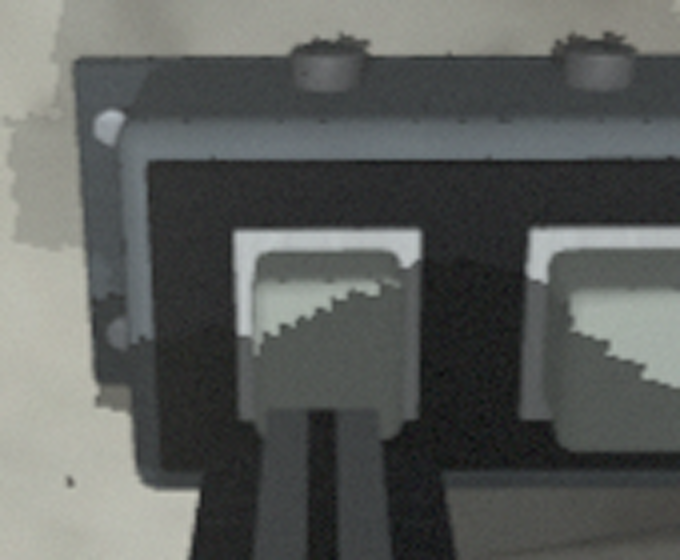

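```bash
python3 -m inch '[[0,0,0,0,0,0.05,1],[0,0,0,0,0,0.1,1],[0,0,0,0,0,0.15,1],[0,0,0,0,0,0.2,1],[0,0,0,0,0,0.2,1],[0,0,0,0,0,0.2,1],[0,0,0,0,0,0.2,1],[0,0,0,0,0,0.2,1]]'
python3 - <<'E'
from h import *
avg(5)
c=read_camera("side"); cv2.imwrite("pics/s3.png",cv2.resize(c[180:320,170:360,::-1],None,fx=4,fy=4,interpolation=cv2.INTER_CUBIC))
E
```

```text
clock: 4.95
position: [469.6, 73.6, 59.4]
tcp_rot: [0.0, 0.991, 0.137, 0.0]
ft_force: [0.5, -0.9, -0.9]
finger_gap: -0.2
z [59.41 59.39 59.41 59.41 59.41] Fz [-0.9   0.    0.14  0.15  0.12] mean [469.6   73.62  59.41] [-0.46 -0.06 -0.1 ] 5.15
```

View pics/s3.png

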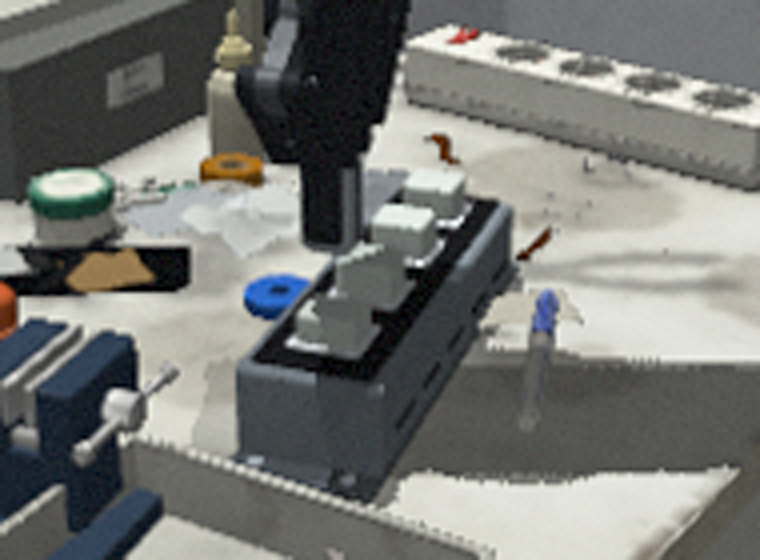

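```bash
python3 - <<'E'
from h import *
s=read_state();im=read_camera("wrist")[:,:,::-1].copy()
c=camera_info("wrist");T=np.array(c["mount"])
def pj(X):
    X=M(s).T@(X-s["position"]);p=c["mtx"]@(T[:3,:3].T@(X-T[:3,3]));return p[:2]/p[2]
big=cv2.resize(im[150:310,200:560],None,fx=2.2,fy=2.2,interpolation=cv2.INTER_CUBIC)
for k,z in zip(K,[60,64,64,64]):
    ex=np.array([.963,.27,0])*13;ey=np.array([-.27,.963,0])*11;o=np.array([*k,z])
    P=[pj(o+a*ex+b*ey) for a,b in [(1,1),(1,-1),(-1,-1),(-1,1)]]
    P=(np.array(P)-[200,150])*2.2
    cv2.polylines(big,[P.astype(np.int32)],True,(0,0,255),1)
cv2.imwrite("pics/w3.png",big)
E
```

```text
(no output)
```

View pics/w3.png

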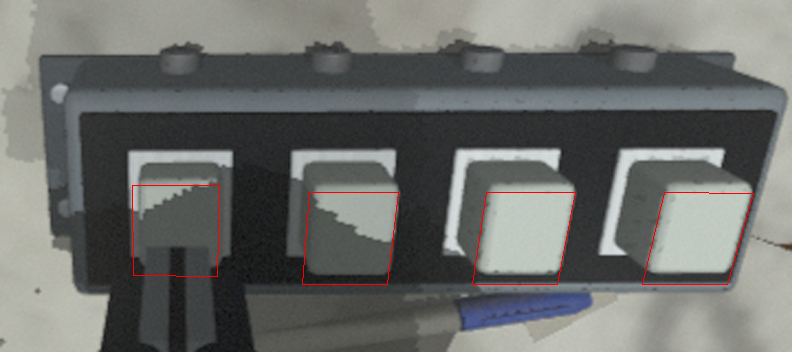

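```bash
python3 -m inch '[[0,0,0,0.1,0,0.4,1],[0,0,0,0.2,0,0.8,1],[0,0,0,0.2,0,1.2,1],[0,0,0,0.2,0,1.4,1],[0,0,0,0.2,0,1.5,1],[0,0,0,0.2,0,1.6,1],[0,0,0,0.2,0,1.6,1],[0,0,0,0.2,0,1.6,1]]'
python3 - <<'E'
from h import *
avg(5)
c=read_camera("side"); cv2.imwrite("pics/s4.png",cv2.resize(c[200:300,200:320,::-1],None,fx=6,fy=6,interpolation=cv2.INTER_CUBIC))
E
```

```text
clock: 6.05
position: [471.6, 74.2, 43.5]
tcp_rot: [0.0, 0.991, 0.137, 0.0]
ft_force: [0.4, 0.4, 0.9]
finger_gap: 0.0
z [43.48 43.51 43.49 43.52 43.5 ] Fz [ 0.93  0.72 -0.38 -0.05  0.58] mean [471.59  74.17  43.5 ] [0.18 0.14 0.36] 6.25
```

View pics/s4.png

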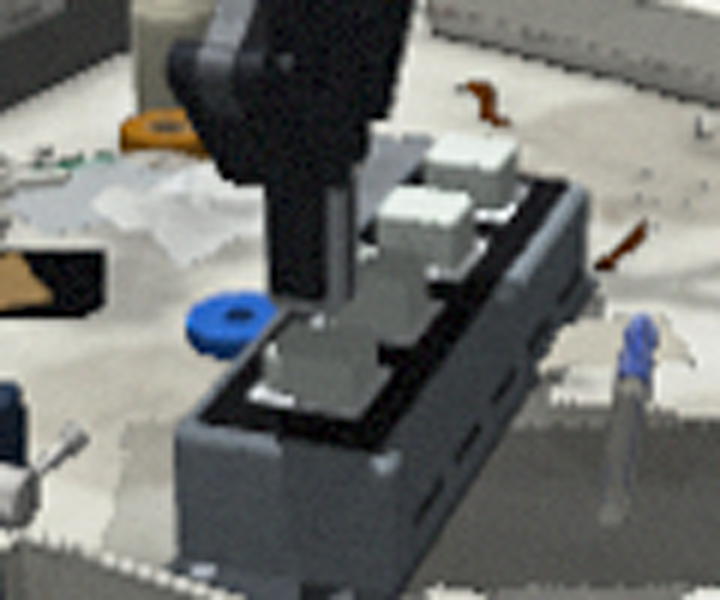

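```bash
python3 -m inch '[[0,0,0,0,0,0.2,1],[0,0,0,0,0,0.3,1],[0,0,0,0,0,0.4,1],[0,0,0,0,0,0.5,1],[0,0,0,0,0,0.6,1],[0,0,0,0,0,0.6,1],[0,0,0,0,0,0.6,1],[0,0,0,0,0,0.6,1]]'
python3 - <<'E'
from h import *
avg(6)
c=read_camera("side"); cv2.imwrite("pics/s5.png",cv2.resize(c[200:300,200:320,::-1],None,fx=6,fy=6,interpolation=cv2.INTER_CUBIC))
E
```

```text
clock: 7.1
position: [471.6, 74.2, 37.5]
tcp_rot: [0.0, 0.991, 0.137, 0.0]
ft_force: [0.1, -0.8, 0.0]
finger_gap: -0.0
z [37.53 37.52 37.53 37.53 37.52 37.53] Fz [ 0.02  0.43  0.44  0.05  0.29 -0.2 ] mean [471.61  74.17  37.53] [ 0.35 -0.38  0.17] 7.35
```

View pics/s5.png

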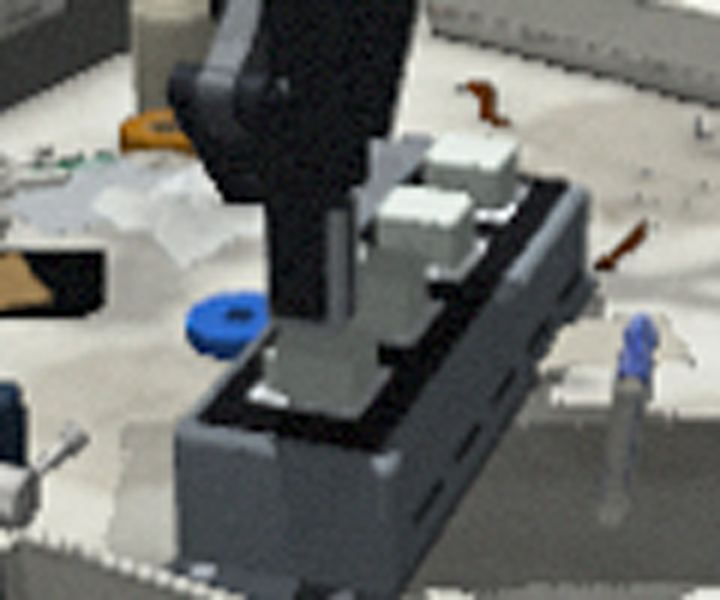

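```bash
python3 -m inch '[[0,0,0,0,0,0.05,1],[0,0,0,0,0,0.1,1],[0,0,0,0,0,0.15,1],[0,0,0,0,0,0.2,1],[0,0,0,0,0,0.25,1],[0,0,0,0,0,0.25,1],[0,0,0,0,0,0.25,1],[0,0,0,0,0,0.25,1]]'
python3 - <<'E'
from h import *
avg(5)
E
```

```text
clock: 8.2
position: [471.6, 74.2, 35.0]
tcp_rot: [0.0, 0.991, 0.137, 0.0]
ft_force: [-0.7, 0.3, -0.6]
finger_gap: -0.1
z [35.02 35.04 35.04 35.02 35.03] Fz [-0.62 -0.65  0.16 -0.52  0.1 ] mean [471.61  74.17  35.03] [-0.23 -0.22 -0.31] 8.4
```

```bash
python3 -m inch '[[0,0,0,0,0,0.05,1],[0,0,0,0,0,0.1,1],[0,0,0,0,0,0.15,1],[0,0,0,0,0,0.2,1],[0,0,0,0,0,0.2,1],[0,0,0,0,0,0.2,1],[0,0,0,0,0,0.2,1],[0,0,0,0,0,0.2,1]]'
python3 - <<'E'
from h import *
avg(5)
c=read_camera("side"); cv2.imwrite("pics/s6.png",cv2.resize(c[200:300,200:320,::-1],None,fx=6,fy=6,interpolation=cv2.INTER_CUBIC))
E
```

```text
clock: 9.2
position: [471.6, 74.2, 33.1]
tcp_rot: [0.0, 0.991, 0.137, 0.0]
ft_force: [-0.7, -1.2, 0.0]
finger_gap: 0.3
z [33.06 33.07 33.05 33.05 33.05] Fz [ 0.01  0.6  -0.44  0.2   0.48] mean [471.63  74.16  33.06] [0.04 0.11 0.17] 9.4
```

View pics/s6.png

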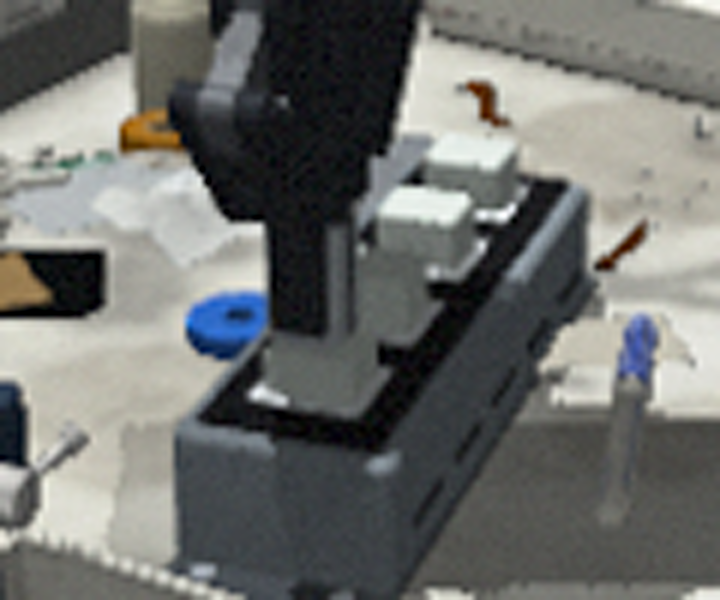

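```bash
python3 -m inch '[[0,0,0,0,0,0.05,1],[0,0,0,0,0,0.1,1],[0,0,0,0,0,0.15,1],[0,0,0,0,0,0.2,1],[0,0,0,0,0,0.2,1],[0,0,0,0,0,0.2,1],[0,0,0,0,0,0.2,1],[0,0,0,0,0,0.2,1]]'
python3 - <<'E'
from h import *
avg(5)
E
```

```text
clock: 10.25
position: [471.7, 74.1, 31.1]
tcp_rot: [0.0, 0.991, 0.137, 0.0]
ft_force: [-1.2, -0.2, 3.4]
finger_gap: -0.1
z [31.09 31.1  31.1  31.09 31.11] Fz [3.45 3.44 4.09 3.48 4.03] mean [471.68  74.15  31.1 ] [-0.81 -0.02  3.7 ] 10.45
```

```bash
python3 -m inch '[[0,0,0,0,0,-1.0,1],[0,0,0,0,0,-1.9,1],[0,0,0,0,0.8,-2.0,1],[0,0,0,0,2.5,-2.0,1],[0,0,0,0,4,-2.0,1],[0,0,0,0,4.4,-1.8,1],[0,0,0,0,4.4,-1.2,1],[0,0,0,0,4.4,-0.9,1]]'
python3 - <<'E'
from h import *
avg(2)
c=read_camera("side"); cv2.imwrite("pics/s7.png",cv2.resize(c[200:300,200:320,::-1],None,fx=6,fy=6,interpolation=cv2.INTER_CUBIC))
E
```

```text
clock: 11.25
position: [483.2, 32.1, 39.5]
tcp_rot: [-0.0, 0.991, 0.137, -0.0]
ft_force: [-0.7, 0.9, -0.8]
finger_gap: 0.1
z [39.47 39.11] Fz [-0.8   0.45] mean [483.02  32.28  39.29] [-0.56  0.2  -0.17] 11.3
```

View pics/s7.png

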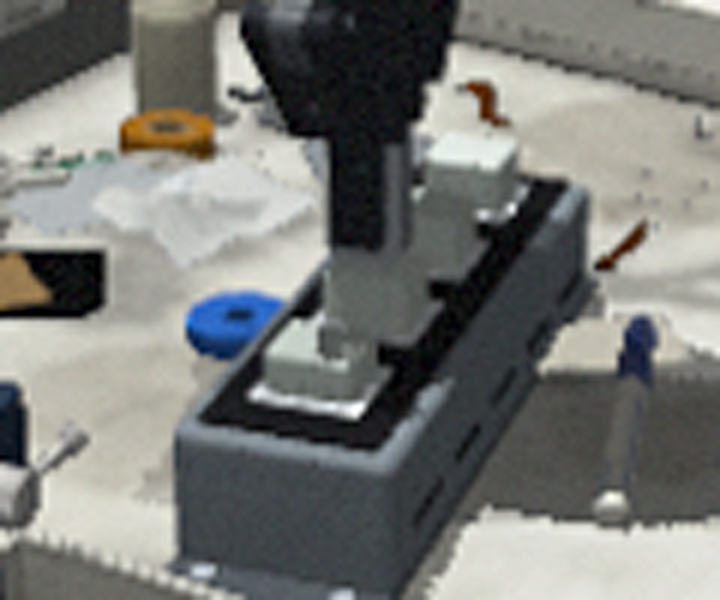

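```bash
python3 -m inch '[[0,0,0,0,0,0.1,1],[0,0,0,0,0,0.2,1],[0,0,0,0,0,0.3,1],[0,0,0,0,0,0.4,1],[0,0,0,0,0,0.5,1],[0,0,0,0,0,0.5,1],[0,0,0,0,0,0.5,1],[0,0,0,0,0,0.5,1]]'
python3 - <<'E'
from h import *
avg(5)
E
```

```text
clock: 12.15
position: [483.0, 32.6, 34.5]
tcp_rot: [-0.0, 0.99, 0.138, -0.0]
ft_force: [-0.3, 0.7, 1.0]
finger_gap: 0.1
z [34.54 34.52 34.53 34.51 34.52] Fz [1.   1.64 0.99 2.27 1.78] mean [483.04  32.6   34.52] [-0.06  1.15  1.54] 12.35
```

```bash
python3 -m inch '[[0,0,0,0,0,-0.9,1],[0,0,0,0,0,-1.7,1],[0,0,0,0,0.8,-1.8,1],[0,0,0,0,2.5,-1.8,1],[0,0,0,0,4,-1.8,1],[0,0,0,0,4.4,-1.5,1],[0,0,0,0,4.4,-0.9,1],[0,0,0,0,4.4,-0.5,1]]'
python3 -m inch '[[0,0,0,0,0,0.1,1],[0,0,0,0,0,0.2,1],[0,0,0,0,0,0.3,1],[0,0,0,0,0,0.4,1],[0,0,0,0,0,0.5,1],[0,0,0,0,0,0.5,1],[0,0,0,0,0,0.5,1],[0,0,0,0,0,0.5,1]]'
python3 - <<'E'
from h import *
avg(5)
c=read_camera("side"); cv2.imwrite("pics/s8.png",cv2.resize(c[200:300,200:320,::-1],None,fx=6,fy=6,interpolation=cv2.INTER_CUBIC))
E
```

```text
clock: 13.15
position: [494.6, -9.4, 38.9]
tcp_rot: [-0.0, 0.99, 0.138, -0.001]
ft_force: [-0.2, 0.9, 0.9]
finger_gap: 0.1
clock: 13.95
position: [494.8, -9.3, 34.0]
tcp_rot: [-0.0, 0.99, 0.138, -0.0]
ft_force: [-0.6, 1.4, 1.3]
finger_gap: -0.2
z [33.97 33.99 33.96 33.95 33.95] Fz [1.3  1.97 2.17 1.68 2.21] mean [494.8   -9.29  33.96] [-0.3   0.98  1.87] 14.15
```

View pics/s8.png

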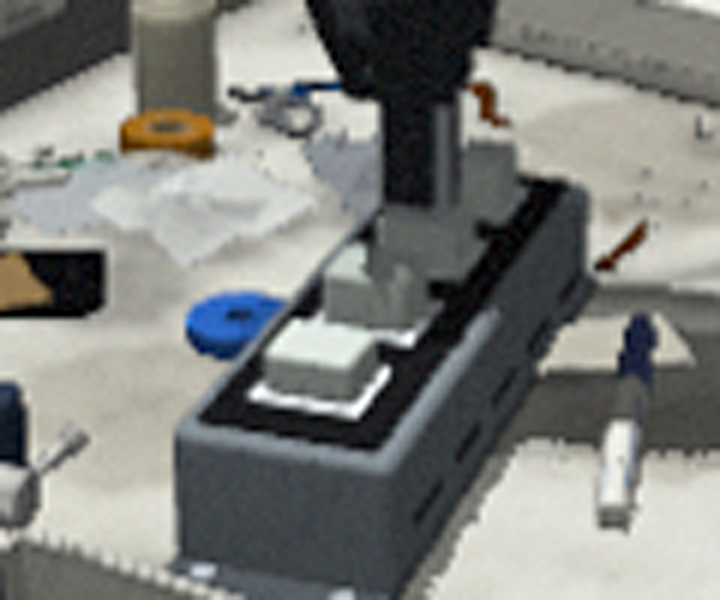

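Key 3 gives softly (1.9 N, about 2 mm), and in the picture key 1 at (320,345) still stands low. Now key 4.

```bash
python3 -m inch '[[0,0,0,0,0,-0.9,1],[0,0,0,0,0,-1.7,1],[0,0,0,0,0.8,-1.8,1],[0,0,0,0,2.5,-1.8,1],[0,0,0,0,4,-1.8,1],[0,0,0,0,4.4,-1.5,1],[0,0,0,0,4.4,-0.9,1],[0,0,0,0,4.4,-0.5,1]]'
python3 -m inch '[[0,0,0,0,0,0.1,1],[0,0,0,0,0,0.2,1],[0,0,0,0,0,0.3,1],[0,0,0,0,0,0.4,1],[0,0,0,0,0,0.5,1],[0,0,0,0,0,0.5,1],[0,0,0,0,0,0.5,1],[0,0,0,0,0,0.5,1]]'
python3 - <<'E'
from h import *
avg(5)
E
```

```text
clock: 15.0
position: [506.3, -51.3, 38.1]
tcp_rot: [-0.001, 0.99, 0.138, -0.001]
ft_force: [0.9, -0.1, -0.4]
finger_gap: 0.2
clock: 15.8
position: [506.5, -51.1, 33.3]
tcp_rot: [-0.001, 0.99, 0.138, -0.001]
ft_force: [-0.3, 1.1, 3.0]
finger_gap: 0.3
z [33.27 33.24 33.24 33.23 33.2 ] Fz [2.97 3.08 2.82 2.26 2.65] mean [506.51 -51.17  33.23] [-0.44  1.58  2.76] 16.0
```

```bash
python3 -m inch '[[0,0,0,0,0,-1.2,1],[0,0,0,0,0,-2.4,1],[0,0,0,0,-2,-2.5,1],[0,0,0,0,-5.5,-2.5,1],[0,0,0,0,-9,-2.5,1],[0,0,0,0,-12,-2.5,1],[0,0,0,0,-13,-2.3,1],[0,0,0,0,-13,-1.2,1]]'
python3 - <<'E'
from h import *
avg(2); go(471.6,74.2,25)
c=read_camera("side"); cv2.imwrite("pics/s9.png",cv2.resize(c[200:300,200:320,::-1],None,fx=6,fy=6,interpolation=cv2.INTER_CUBIC))
E
```

```text
clock: 16.8
position: [472.1, 75.2, 46.7]
tcp_rot: [-0.001, 0.99, 0.139, 0.001]
ft_force: [-0.6, -0.5, 0.1]
finger_gap: -0.1
z [46.71 44.28] Fz [ 0.06 -1.66] mean [471.54  74.17  45.5 ] [-0.48 -0.5  -0.8 ] 16.85
at [470.97  73.17  44.28] F [-0.33 -0.45 -1.66] t 16.85
tool cm [ 0.09 -0.08  1.93]
```

View pics/s9.png

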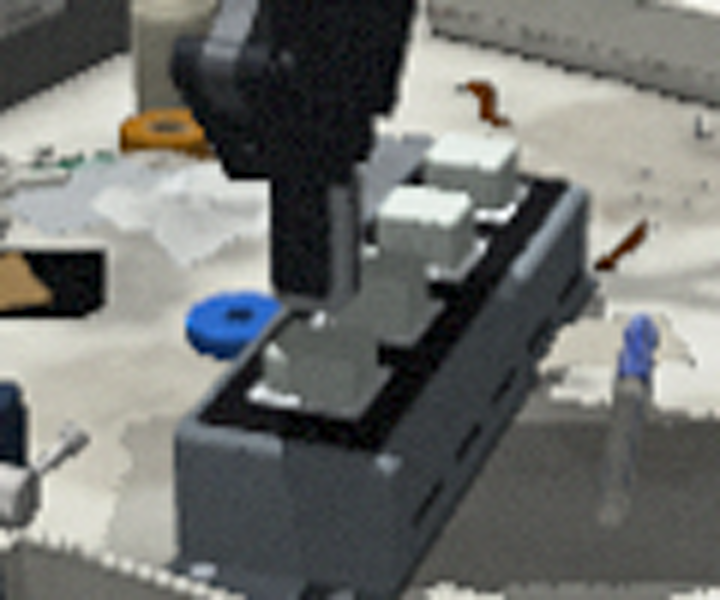

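```bash
python3 -m inch '[[0,0,0,0.05,-0.05,0.5,1],[0,0,0,0.05,-0.05,0.9,1],[0,0,0,0.05,-0.05,1.2,1],[0,0,0,0.05,-0.05,1.4,1],[0,0,0,0.05,-0.05,1.55,1],[0,0,0,0.05,-0.05,1.65,1],[0,0,0,0.05,-0.05,1.65,1],[0,0,0,0.05,-0.05,1.65,1]]'
python3 - <<'E'
from h import *
avg(3)
E
```

```text
clock: 17.7
position: [471.2, 72.8, 28.1]
tcp_rot: [-0.0, 0.991, 0.137, -0.001]
ft_force: [-0.7, -2.3, 4.1]
finger_gap: -0.0
z [28.08 28.07 28.05] Fz [4.06 4.26 4.33] mean [471.18  72.83  28.06] [ 0.04 -3.08  4.21] 17.8
```

```bash
python3 -m inch '[[0,0,0,0,0.05,0.05,1],[0,0,0,0,0.1,0.1,1],[0,0,0,0,0.1,0.15,1],[0,0,0,0,0.1,0.2,1],[0,0,0,0,0.1,0.23,1],[0,0,0,0,0.1,0.26,1],[0,0,0,0,0.1,0.26,1],[0,0,0,0,0.1,0.26,1]]'
python3 - <<'E'
from h import *
avg(3)
E
```

```text
clock: 18.6
position: [471.3, 72.8, 26.2]
tcp_rot: [-0.0, 0.99, 0.138, -0.001]
ft_force: [-3.5, -0.7, 16.3]
finger_gap: -0.1
z [26.23 26.2  26.23] Fz [16.34 14.89 16.08] mean [471.28  72.8   26.22] [-4.14 -0.63 15.77] 18.7
```

Bottomed out (16 N at the stop). Now I lift straight up, well clear.

```bash
python3 -m inch '[[0,0,0,0,0,-0.5,1],[0,0,0,0,0,-1.2,1],[0,0,0,0,0,-2.5,1],[0,0,0,0,0,-5,1],[0,0,0,0,0,-8,1],[0,0,0,0,0,-11,1],[0,0,0,0,0,-13,1],[0,0,0,0,0,-14,1]]'
python3 - <<'E'
from h import *
avg(2)
c=read_camera("side"); cv2.imwrite("pics/s10.png",cv2.resize(c[200:300,200:320,::-1],None,fx=6,fy=6,interpolation=cv2.INTER_CUBIC))
s=read_state();c=read_camera("wrist"); cv2.imwrite("pics/w10.png",c[:,:,::-1])
T=np.array(camera_info("wrist")["mount"])
for d in mark_of("wrist","key_1"): print(d["score"],M(s)@(T[:3,:3]@d["location"]+T[:3,3])+s["position"])
E
```

```text
clock: 19.5
position: [472.3, 73.3, 168.6]
tcp_rot: [-0.0, 0.99, 0.138, 0.001]
ft_force: [-0.2, -0.0, 0.1]
finger_gap: 0.1
z [168.57 169.02] Fz [0.08 0.74] mean [472.49  73.32 168.79] [0.24 0.05 0.41] 19.55
0.87 [480.85  32.95  64.56]
0.86 [496.31 -12.98  65.21]
0.65 [501.47 -50.08  60.42]
0.64 [477.13  73.05  66.25]
0.51 [432.56 -26.66   2.79]
```

View pics/s10.png

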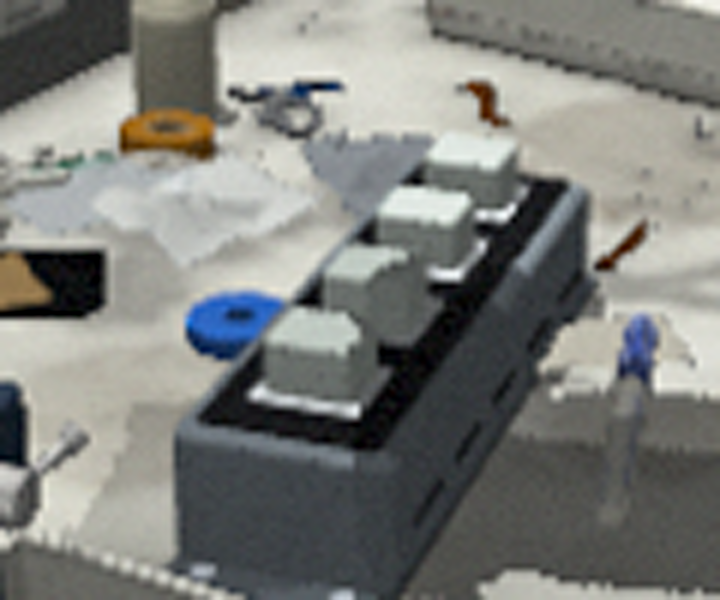

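View pics/w10.png

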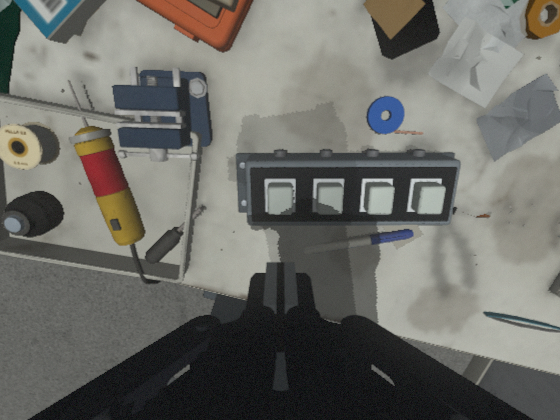

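Key 1 in the side crop at (315,330) now stands as tall as the others: its back top edge went from about y=320 to 308. All four are raised, and the wick, marker and tweezers look unmoved. I'm handing in.

```bash
python3 - <<'E'
from plant import *
print(job_done())
E
```

```text
the job is handed in; nothing more can be done
None
```

The leftmost key (key 1) was the latched one. I tapped all four keys from left to right, lifting off after each tap. I then pressed key 1 to its stop and let it spring up, and handed in at about 20 s of the 48 s allowed.

- **Key 1 tap:** it resisted with 3.7 N within 2 mm of contact, after standing about 4 mm lower than the others. That tap took it to about 6 mm of travel, estimated from the force and position. It still stood low in the pictures afterwards, so it had not released.
- **Keys 2 to 4 taps:** they gave softly at 1.5, 1.9 and 2.8 N, with an estimated travel of about 1.5 to 4 mm. All stayed well short of the 8 mm that would switch them on.
- **Final press:** key 1 reached its stop at about 16 N.
- **Last checks:** the side picture shows all four keys raised. The wrist and side pictures show the wick, marker and tweezers where they were. I did not look at the tub, spool and dropper closely at the end, but the arm never went near them. The arm ended about 100 mm clear of the box.

Two things disagreed with what I expected:
- **Fingertip position:** the fingertips were really about 27 mm above the reported TCP. The first descents over key 1 therefore met nothing, and I found contact by force and picture instead.
- **Final key heights:** the network's last height readings were 60 to 66 mm, including 60 mm for key 4. That is within its error of about 4 mm, and the picture shows key 4 raised.

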